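# Push the specimen row home and shut the keeper

### The job

Push the row of four specimen holders along the black loading rail from behind, as one closed train, until the first is home against the end stop. Then push the keeper's post round to swing the keeper fully shut across the channel behind the last holder. Use only the fingertips or the outside of the fingers: lift nothing, keep the row together, and leave the spare holder and everything else on the bench where they are.

Things in the scene. Friction and masses are not known exactly. Their poses are not given: they have to be found in the camera images.
- rail: black fixed loading rail: straight channel 31.5 mm wide. x runs along it towards the end stop, y across it towards the keeper's pivot, z up; origin on its centre line at table height. Channel from x = -130 mm (open end) to the stop face at +140. Channel floor 6 mm, tops of the 6 mm thick side walls 14 mm above the table; stop: steel plate 15 mm thick, 36 mm tall
- rail_stop (a point): middle of the stop's face, on the channel floor: x = 140, y = 0, z = 6 mm in the rail's frame
- keeper_pivot (a point): vertical pivot axis of the keeper, a flat aluminium bar 10 mm wide, reaching 65 mm from the pivot, 17 to 25 mm above the table, with an upright post on it. The pivot lies at x = 3, y = 42, z = 21 mm in the rail's frame
- keeper_post (a point): top of the keeper's upright round post, 12 mm diameter, rising from 25 to 55 mm above the table, its axis 55 mm from the pivot
- keeper (a joint): keeper angle, rad. 0: open, the bar points to the rail's open end, turned 0.5 outward. Grows as the bar swings counter-clockwise (from above) over the side wall and channel. 2.07 (limit): shut, square across the channel, 4 mm behind the last holder of a row that is home. Light friction (about 1 N at the post); stays where it is left
- holder1: specimen holder nearest the stop: aluminium block with a dark round specimen on top, 32 mm long (its x, along the rail to the stop), 30 mm wide, 26 mm tall, 40 to 85 g; origin: centre of its underside. Four such stand in the channel touching one another; at home against the stop their centres lie at rail x = 124, 92, 60, 28 mm
- holder2: second specimen holder of the row, same as holder1
- holder3: third specimen holder of the row, same as holder1
- holder4: last specimen holder of the row, farthest from the stop, same as holder1; the row is pushed on its rear face
- spare: a fifth specimen holder exactly like the four in the rail, standing on the table beside the rail; not part of the job; origin at the centre of its underside
- vial: small capped vial, 26 mm diameter, 50 mm tall, standing beyond the rail; bystander, origin at the centre of its underside
- dish: low open glass dish, 90 mm diameter, 16 mm tall; bystander, origin at the centre of its underside
- beaker: open glass beaker, 72 mm diameter, 90 mm tall; bystander, origin at the centre of its underside
- driver: screwdriver, 160 mm long, lying on the table; bystander
- jar: amber capped jar, 60 mm diameter, 75 mm tall; bystander, origin at the centre of its underside
- spray: white spray bottle with a blue trigger, 84 mm diameter, about 235 mm tall; bystander, origin at the centre of its underside
Not all that is in view belongs to the job. Leave any yellow look-alike of the holder4 alone.

How it is judged (in metres and radians):
On the way, in this order (a step that is already met when the one before it is completed fails the run):
1. the whole row is home against the stop, the keeper still open (x of holder1 in the frame of rail above 0.12 m and z of each of holder1, holder2, holder3, holder4 in the frame of rail below 0.01 m and angle between each of holder1, holder2, holder3, holder4's own z axis and vertical below 0.1 rad and x of holder2 in the frame of rail above 0.088 m and x of holder3 in the frame of rail above 0.056 m and x of holder4 in the frame of rail above 0.024 m and value of joint keeper below 1.5 rad), for 0.2 s.
2. the keeper is shut behind the row (value of joint keeper above 1.95 rad), for 0.2 s.
At the end, for the whole second after the job is handed in: all four holders stand flat in the rail within 4 mm of their home places against the stop, at rest, the keeper is swung to more than 1.95 rad, and the bystanders are within 15 mm of where they were (x of holder1 in the frame of rail above 0.12 m and z of each of holder1, holder2, holder3, holder4 in the frame of rail below 0.01 m and angle between each of holder1, holder2, holder3, holder4's own z axis and vertical below 0.1 rad and x of holder2 in the frame of rail above 0.088 m and x of holder3 in the frame of rail above 0.056 m and x of holder4 in the frame of rail above 0.024 m and value of joint keeper above 1.95 rad and linear speed of each of holder1, holder2, holder3, holder4 below 0.01 m/s and distance of each of spare, vial, dish, beaker, driver, jar, spray from where it was at the start of the episode below 0.015 m); the robot touches nothing.
It fails at once if a holder is lifted more than 6 mm off the channel floor or tipped over (z of any of holder1, holder2, holder3, holder4 in the frame of rail above 0.012 m or angle between any of holder1, holder2, holder3, holder4's own z axis and vertical above 0.3 rad).
It fails at once if the row is pulled apart (a gap over 12 mm between neighbours) (horizontal distance between holder1 and holder2 above 0.044 m or horizontal distance between holder2 and holder3 above 0.044 m or horizontal distance between holder3 and holder4 above 0.044 m).
It fails at once if the spare holder or another bystander is moved more than 15 mm (distance of any of spare, vial, dish, beaker, driver, jar, spray from where it was at the start of the episode above 0.015 m).
It also fails if it takes over 42 s, if anything falls off the work surface, if the arm or the gripper's body presses on something with over 40 N, if the wrist force passes 120 N, or if a joint passes its speed limit or range.

### The arm

A 6-joint arm with a two-finger parallel gripper is mounted at the origin on the work surface. World frame = base frame: x ahead of the robot, y to its left, z up, the work surface at z = 0. Lengths are in mm, angles in rad, forces in N, time in s.
With the tool pointing down it reaches from about 250 to 775 mm from the base axis. Payload 4 kg.
Tool frame: the origin (TCP) lies on the centre line of the jaws, within the pads' length; the fingertips stand env.nose_length ahead of it and the grasp point (between the pads) lies 2 mm behind it (env.nose_length is the distance from the TCP to the fingertips, in mm); x points along the fingers, y is the direction in which the jaws open and shut, and the axes are right-handed (so a half turn about x gives the same grasp; the last joint's range is limited). The gripper opens to 85 mm and grips with 20 to 120 N. Pads are 22 mm wide; open, the fingers measure 114 mm over their backs; the gripper's body (76 mm by 85 mm) begins 54 mm behind the grasp point. The pads swing forward as they close: fully open they stand 13 mm farther back than shut.
Start: joints at [1.205, 0.087, 1.371, -0, 1.684, -0.103], TCP at [142.89, 531.129, 248.341] pointing down, gripper open.
Joint ranges: [-3.1, 3.1], [-0.76, 2.03], [0.27, 2.55], [-1.08, 4.22], [0.17, 2.65], [-2.57, 2.57]. Speed limits (rad/s): [2.79, 2.79, 3.14, 3.14, 3.14, 3.14].

### API

Orientations are given as a unit quaternion [w, x, y, z].
In Python, from cell import env gives the robot as it stands.
- The arm moves only by the shell command python3 -m creep 'ROWS' [OPENING] [FORCE]. ROWS is JSON, a list of rows, each an object with "xyz": the shift along the tool's x, y, z in units of 400 mm (1.0 is 400 mm), a list of three; "turn": the turn, a rotation vector about the tool's x, y, z in units of pi rad (1.0 is pi rad), a list of three. A call has 1 to 10 rows; each row is the pose to reach, as a shift and turn from the pose measured when the call began, along the tool's axes at that moment, turning the shorter way round; what a row does not reach only later rows make up. A row lasts 1/8 s, in which the tool goes at most 62.5 mm and 10.7 degrees, less where a joint would pass 70% of its speed; a pose out of reach is approached as far as the arm can. A call with a number of a shift or a turn outside -1 to 1 is refused whole. A call with a gripper value outside its range is refused whole. OPENING is the opening, from 0 (shut) to 1 (fully open), set as the call begins (- or left out, the last holds). The fingers move at their own pace and stop on an object; FORCE is the grip in N (left out, the last holds). Time passes only in rows, so rows that repeat a pose let the fingers close. It gives the time, the measured TCP pose, the force and the opening at its end, in the units of the state.
- env.get_state(): the state, without advancing time (a new reading comes with each control period).
- env.camera(name): name is "scene" or "top"; returns a dict with "frame" (384x512x3 uint8, red, green, blue), "mtx" (3x3 intrinsics, pixels), "k1" (the pictures are not rectified: a ray, as slopes to the right and down, at radius r is drawn at 1 + k1 r^2 times it, then the intrinsics apply), "pose" (4x4, takes a point from camera to world coordinates). Camera axes: x right, y up, looking along -z (the intrinsics and any distortion apply to the point x, -y, -z); pixel columns grow to the right and rows downward; lengths in mm; the calibration is good to about 2 mm. A picture is of the moment at which its call begins. There is no depth.
- env.sign_off(): hands the job in, once; it reports no verdict.
The state is a dict: "t": time; "joint_positions": joint angles; "qvel": joint speeds; "tau": joint torques, N m; "tcp_pos": TCP position; "eef_rot": TCP orientation; "force": force on the tool from outside, world axes, zero at the start; "wrist_torque": the same for the moment, N m; "grip_width": opening from 0.0 (shut) to 1.0 (fully open).
Only numpy, scipy, OpenCV 4.12 (cv2) and the standard library are available. Lean on these libraries where they do the work, as an engineer would, in place of code of your own. Each camera call takes 0.05 s, during which the arm holds its last target. There are 200 camera calls.

## Working session

There is one attempt and no reset: what is moved stays moved. The work goes in short steps, Python scripts to look and compute and a shell command to move; the robot and the scene stay as the last step left them, time stands still between calls to the robot, and variables do not carry over. Pictures are saved under pics/ and viewed, about 8 in all and at most 12, crops included, and the job is handed in when it is done.

```bash
mkdir -p pics; ls; python3 - <<'E'
from cell import env
import cv2,pickle
d={}
for n in("scene","top"):
    c=env.camera(n);d[n]=c;cv2.imwrite(f"pics/{n}0.png",cv2.resize(c["frame"][:,:,::-1],(800,600),interpolation=cv2.INTER_CUBIC))
    print(n,c["mtx"],c["k1"],c["pose"])
pickle.dump(d,open("cam0.pkl","wb"))
print(env.get_state(),env.nose_length)
E
```

```text
pics
scene [[450.67152408   0.         254.71645629]
 [  0.         450.67152408 191.13565465]
 [  0.           0.           1.        ]] -0.05728972903487346 [[ 4.57528158e-01 -6.63687573e-01  5.91765824e-01  1.34804145e+03]
 [ 8.89193474e-01  3.40208628e-01 -3.05929822e-01 -3.72679171e+02]
 [ 1.71798218e-03  6.66165817e-01  7.45801685e-01  1.10564842e+03]
 [ 0.00000000e+00  0.00000000e+00  0.00000000e+00  1.00000000e+00]]
top [[409.14844805   0.         254.25428958]
 [  0.         409.14844805 188.24622327]
 [  0.           0.           1.        ]] -0.006206365628250373 [[ 1.85342588e-02  9.92336440e-01 -1.22167392e-01  3.66306162e+02]
 [-9.99409541e-01  2.19234162e-02  2.64562382e-02  8.72394558e+01]
 [ 2.89318158e-02  1.21604910e-01  9.92156840e-01  1.30331087e+03]
 [ 0.00000000e+00  0.00000000e+00  0.00000000e+00  1.00000000e+00]]
{'t': 0.1, 'joint_positions': array([ 1.20491310e+00,  8.79139125e-02,  1.37215309e+00,  7.73437552e-06,
        1.68361347e+00, -1.03094188e-01]), 'qvel': array([-0.0001241 , -0.00147939, -0.00351177,  0.00032956, -0.00211902,
       -0.00063974]), 'tau': array([ 2.22923307e-03, -3.53015220e+01, -3.14218748e+01, -9.53387939e-05,
        7.93343730e-03,  1.34135792e-05]), 'tcp_pos': array([142.72032723, 530.71396918, 247.21286349]), 'eef_rot': array([ 0.70083714,  0.09192517,  0.70118544, -0.09335982]), 'force': array([0.1280986 , 0.16571681, 0.15381817]), 'wrist_torque': array([0.00552441, 0.05221271, 0.02291203]), 'grip_width': 1.0010418383305517} 17.0
```

View pics/top0.png

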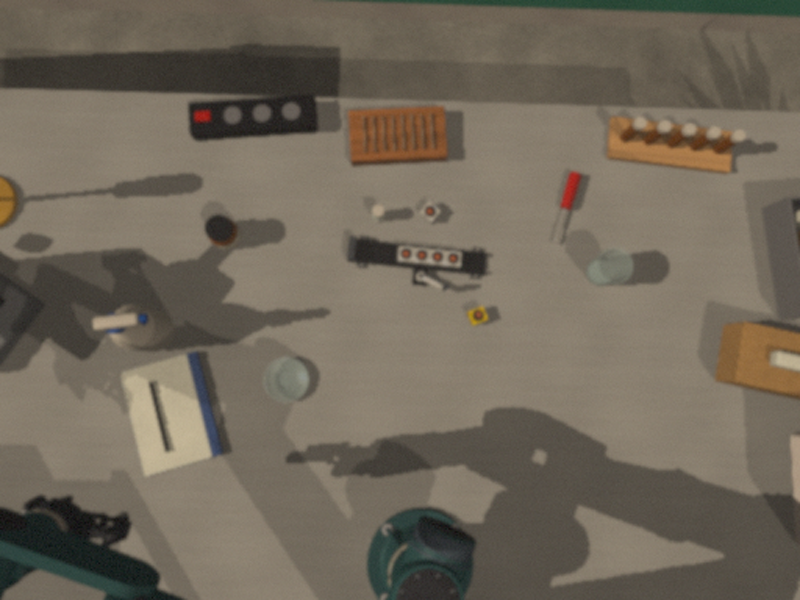

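View pics/scene0.png

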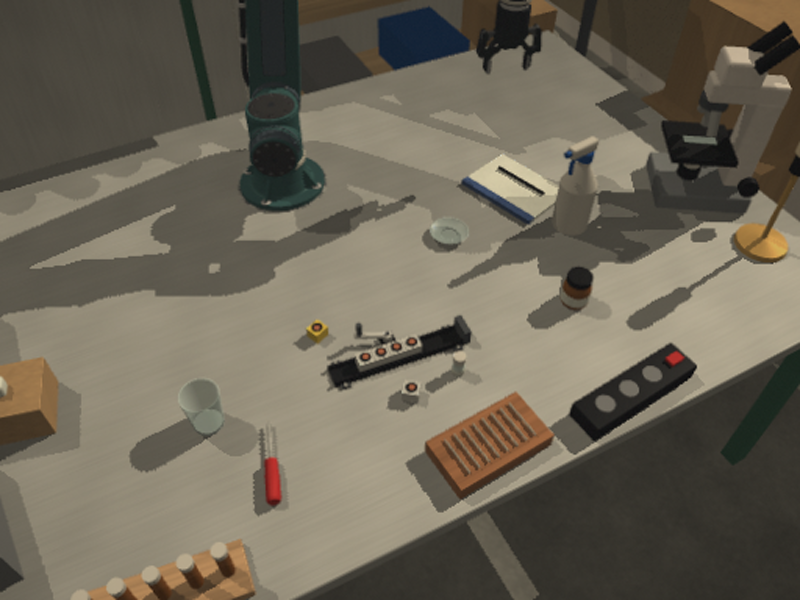

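Top view (800x600): the rail runs from (487,262) at its open end to the stop at (355,250). The row of holders is at (406..453, 255), the keeper is below it at (430,280), and the yellow look-alike is at (479,315). The spare is at (430,211) and the vial at (378,211). I'll crop closer next.

```bash
cat > h.py <<'E'
import numpy as np,cv2
def ray(c,uv):
    k=c["k1"];p=np.array([uv],float).reshape(1,1,2)
    q=cv2.undistortPoints(p,c["mtx"],np.array([k,0,0,0.]))[0,0]
    P=c["pose"];return P[:3,3],P[:3,:3]@np.array([q[0],-q[1],-1.])
def onz(c,uv,z):
    o,d=ray(c,uv);return o+d*(z-o[2])/d[2]
def proj(c,X):
    P=c["pose"];p=P[:3,:3].T@(np.asarray(X,float)-P[:3,3]);x,y=p[0]/-p[2],-p[1]/-p[2]
    s=1+c["k1"]*(x*x+y*y);return np.array([c["mtx"][0,0]*x*s+c["mtx"][0,2],c["mtx"][1,1]*y*s+c["mtx"][1,2]])
E
python3 - <<'E'
import pickle,cv2,numpy as np
from h import *
d=pickle.load(open("cam0.pkl","rb"))
f=d["top"]["frame"];s=d["scene"]["frame"]
a=cv2.resize(f[145:195,220:320],(800,400),interpolation=cv2.INTER_CUBIC)
b=cv2.resize(s[195:255,205:309],(800,462)[:2],interpolation=cv2.INTER_CUBIC)
cv2.imwrite("pics/crop_t.png",a[:,:,::-1]);cv2.imwrite("pics/crop_s.png",b[:,:,::-1])
for n in d:
    hsv=cv2.cvtColor(d[n]["frame"],cv2.COLOR_RGB2HSV)
    # reddish specimens
    m=((hsv[...,0]<14)|(hsv[...,0]>168))&(hsv[...,1]>90)&(hsv[...,2]<240)
    k,l,st,ce=cv2.connectedComponentsWithStats(m.astype(np.uint8))
    for i in range(1,k):
        if 3<st[i,4]<80 and 150<ce[i][0]<350 and 120<ce[i][1]<260: print(n,st[i,4],ce[i].round(2),onz(d[n],ce[i],30).round(1))
E
```

```text
scene 15 [202.47 209.13] [ 487.2 -109.3   30. ]
scene 17 [263. 218.] [603.4  40.9  30. ]
scene 16 [253.5  221.25] [601.3   9.5  30. ]
scene 18 [243.78 224.5 ] [599.  -22.1  30. ]
scene 17 [233.88 227.59] [595.9 -53.6  30. ]
scene 17 [263.12 247.41] [698.9  -9.4  30. ]
top 17 [274.59 134.88] [696.2  -8.5  30. ]
top 17 [259.41 161.88] [607.4  38.5  30. ]
top 18 [269.5  162.78] [605.3   6.5  30. ]
top 17 [279.41 163.88] [602.5 -24.9  30. ]
top 17 [289.41 164.88] [600.1 -56.7  30. ]
top 14 [305.5  201.29] [ 485.5 -108.2   30. ]
```

View pics/crop_t.png

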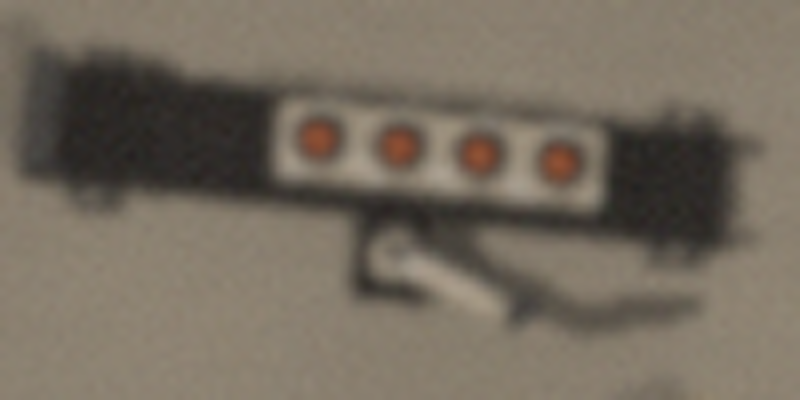

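View pics/crop_s.png

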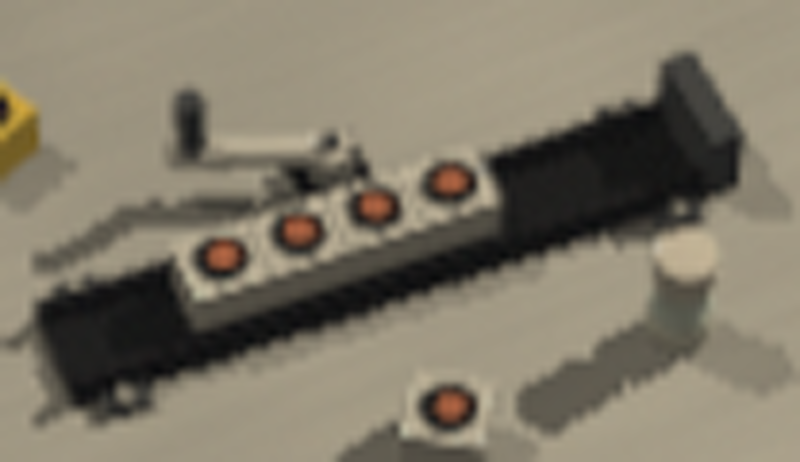

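The crops show the row of four against the black rail, with the keeper's pivot at top crop (393,247) and the bar pointing to the open end. The post's top is at scene crop (188,98), and the stop is at top crop (22–66, 50–180). Next: triangulate and fit the rail's frame.

```bash
python3 - <<'E'
import pickle
from h import *
d=pickle.load(open("cam0.pkl","rb"));T,S=d["top"],d["scene"]
def tri(a,b):
    o1,d1=ray(T,a);o2,d2=ray(S,b)
    s,*_=np.linalg.lstsq(np.c_[d1,-d2],o2-o1,rcond=None);p,q=o1+s[0]*d1,o2+s[1]*d2
    return (p+q)/2,np.linalg.norm(p-q)
t=lambda u,v:(220+u/8-.5+.06,145+v/8-.5+.06)
s=lambda u,v:(205+u/7.69-.44,195+v/7.69-.44)
H=[tri(a,b) for a,b in [((259.41,161.88),(263,218)),((269.5,162.78),(253.5,221.25)),((279.41,163.88),(243.78,224.5)),((289.41,164.88),(233.88,227.59))]]
for p,g in H: print("spec",p.round(1),round(g,1))
P=np.array([p for p,_ in H]);c=P.mean(0);ex=np.linalg.svd(P-c)[2][0];ex*=np.sign(ex[1]);ex[2]=0;ex/=np.linalg.norm(ex);ey=np.array([-ex[1],ex[0],0])
print("c",c,"ang",np.degrees(np.arctan2(ex[1],ex[0])))
def rl(p):return np.array([(p-c)@ex,(p-c)@ey,p[2]]).round(1)
print("pivot",rl(onz(T,t(393,247),25)),rl(onz(S,s(338,148),25)),"expect dx-3, dy 42")
for n,p in dict(postT=onz(T,t(518,303),50),postS=onz(S,s(188,98),55),stopfaceT=onz(T,t(62,122),36),stopbackT=onz(T,t(24,115),36),stopS1=onz(S,s(665,65),36),stopS2=onz(S,s(735,138),36),openT=onz(T,t(727,185),14),openS_n=onz(S,s(45,312),14),openS_f=onz(S,s(75,392),14),row_fr=onz(T,t(272,138),32),row_re=onz(T,t(605,170),32)).items(): print(n,rl(p),p.round(1))
print("near rail edges y T",rl(onz(T,t(440,104),14)),rl(onz(T,t(440,212),14)))
E
```

```text
spec [606.6  38.9  34.8] 0.3
spec [604.6   7.3  35. ] 0.9
spec [601.9 -24.1  34.5] 1.0
spec [599.4 -55.6  35.2] 1.1
c [603.13057094  -8.37956073  34.87347529] ang 85.55531366755305
pivot [13.7 38.8 25. ] [16.2 39.4 25. ] expect dx-3, dy 42
postT [-35.4  59.7  50. ] [540.8 -39.   50. ]
postS [-37.7  63.1  55. ] [537.3 -41.1  55. ]
stopfaceT [148.3   4.1  36. ] [610.5 139.8  36. ]
stopbackT [163.4   2.9  36. ] [612.9 154.8  36. ]
stopS1 [151.3  20.   36. ] [594.9 144.   36. ]
stopS2 [160.4 -25.   36. ] [640.5 149.6  36. ]
openT [-118.1   -1.5   14. ] [ 595.5 -126.2   14. ]
openS_n [-116.7   15.9   14. ] [ 578.3 -123.5   14. ]
openS_f [-118.4  -24.2   14. ] [ 618.1 -128.3   14. ]
row_fr [65.6  1.4 32. ] [606.9  57.1  32. ]
row_re [-66.7   0.8  32. ] [597.2 -74.8  32. ]
near rail edges y T [ -0.4 -22.7  14. ] [-4.3 21.  14. ]
```

```bash
python3 - <<'E'
import pickle
from h import *
from scipy.spatial.transform import Rotation as R
d=pickle.load(open("cam0.pkl","rb"));T=d["top"]
q=[0.70083714,0.09192517,0.70118544,-0.09335982]
M=R.from_quat(q[1:]+q[:1]).as_matrix();print(M.round(3))
for n,u,z in [("spray base-ish",(150,325),0),("sprayhead",(140,320),200),("dish",(288,380),8),("beaker",(610,267),60),("jar",(220,228),75)]: print(n,onz(T,np.array(u)/1.5625,z).round(0))
c=np.array([603.1,-8.4,0]);ex=np.array([.0775,.997,0]);ey=np.array([-.997,.0775,0])
W=lambda X,Y,z:c+(X+11)*ex+Y*ey+[0,0,z]
p0=np.array([142.7,530.7,247.2])
# target: x down, y along ex  or -ex
for sg in(1,-1):
    D=np.c_[[0,0,-1],sg*ex/np.linalg.norm(ex),np.cross([0,0,-1],sg*ex/np.linalg.norm(ex))]
    print("turn",sg,(R.from_matrix(M.T@D).as_rotvec()/np.pi).round(4))
for n,p in [("via",[330,120,250]),("above",W(-105,0,130)),("down",W(-105,0,35))]: print(n,np.round(p,1),(M.T@(np.array(p)-p0)/400).round(4))
E
```

```text
[[-0.001  0.26   0.966]
 [-0.002  0.966 -0.26 ]
 [-1.    -0.002 -0.   ]]
spray base-ish [453. 551.   0.]
sprayhead [448. 498. 200.]
dish [348. 268.   8.]
beaker [ 583. -369.   60.]
jar [640. 402.  75.]
turn 1 [-0.059  -0.0001  0.0007]
turn -1 [9.41e-01 1.00e-03 2.00e-04]
via [330 120 250] [-0.0054 -0.8699  0.7189]
above [ 595.8 -102.1  130. ] [ 0.2952 -1.2329  1.5049]
down [ 595.8 -102.1   35. ] [ 0.5327 -1.2324  1.505 ]
```

```bash
python3 -m creep '[{"xyz":[0,-0.1,0.08],"turn":[-0.01,0,0]},{"xyz":[0,-0.2,0.16],"turn":[-0.02,0,0]},{"xyz":[0,-0.3,0.25],"turn":[-0.03,0,0]},{"xyz":[0,-0.4,0.33],"turn":[-0.04,0,0]},{"xyz":[0,-0.5,0.41],"turn":[-0.05,0,0]},{"xyz":[0,-0.6,0.5],"turn":[-0.059,0,0]},{"xyz":[0,-0.7,0.58],"turn":[-0.059,0,0]},{"xyz":[0,-0.8,0.66],"turn":[-0.059,0,0]},{"xyz":[0,-0.87,0.72],"turn":[-0.059,0,0]},{"xyz":[0,-0.87,0.72],"turn":[-0.059,0,0]}]' 0 60
cat > go.py <<'E'
import sys
from cell import env
from h import *
from scipy.spatial.transform import Rotation as R
c=np.array([603.1,-8.4,0]);ex=np.array([.0775,.997,0]);ey=np.array([-.997,.0775,0])
W=lambda X,Y,z:c+(X+11)*ex+Y*ey+[0,0,z]
s=env.get_state();q=s["eef_rot"];M=R.from_quat([*q[1:],q[0]]).as_matrix();p=s["tcp_pos"]
D=np.c_[[0,0,-1],ex/np.linalg.norm(ex),np.cross([0,0,-1],ex/np.linalg.norm(ex))]
w=p-c
print("t",round(s["t"],2),"tcp",p.round(1),"rail",(w@ex-11).round(1),(w@ey).round(1),p[2].round(1),"F",s["force"].round(1),"grip",s["grip_width"])
print("turn",(R.from_matrix(M.T@D).as_rotvec()/np.pi).round(4),"j",s["joint_positions"].round(2))
for a in sys.argv[1:]:
    X=[float(v) for v in a.split(",")];print(a,(M.T@(W(*X)-p)/400).round(4))
E
python3 go.py -- 2>/dev/null; python3 go.py -105,0,130 -105,0,35
```

```text
t: 1.35
tcp_pos: [330.9, 118.0, 247.4]
eef_rot: [0.706, 0.028, 0.707, -0.03]
force: [-0.7, 1.2, 0.3]
grip_width: -0.002
t 1.35 tcp [330.9 118.  247.4] rail 93.9 281.2 247.4 F [-0.7  1.2  0.3] grip -0.001994225443264353
turn [-0.0016 -0.0004  0.0008] j [ 0.18 -0.37  1.77 -0.    1.74 -1.31]
t 1.35 tcp [330.9 118.  247.4] rail 93.9 281.2 247.4 F [-0.7  1.2  0.3] grip -0.001994225443264353
turn [-0.0016 -0.0004  0.0008] j [ 0.18 -0.37  1.77 -0.    1.74 -1.31]
-105,0,130 [ 0.2938 -0.4929  0.706 ]
-105,0,35 [ 0.5313 -0.4923  0.7063]
```

```bash
python3 -m creep '[{"xyz":[0.04,-0.08,0.12]},{"xyz":[0.08,-0.16,0.23]},{"xyz":[0.12,-0.23,0.33]},{"xyz":[0.16,-0.3,0.43]},{"xyz":[0.2,-0.36,0.52]},{"xyz":[0.24,-0.43,0.61]},{"xyz":[0.294,-0.493,0.706]},{"xyz":[0.294,-0.493,0.706]},{"xyz":[0.294,-0.493,0.706]},{"xyz":[0.294,-0.493,0.706]}]'| sed 's/"turn"//'; python3 go.py -105,0,35; python3 - <<'E'
from cell import env
import cv2,pickle
d={n:env.camera(n) for n in("scene","top")};pickle.dump(d,open("cam1.pkl","wb"))
a=d["top"]["frame"][145:195,220:320];b=d["scene"]["frame"][180:260,190:310]
im=cv2.vconcat([cv2.resize(a,(600,300),interpolation=2),cv2.resize(b,(450,300),interpolation=2).copy() if 0 else cv2.resize(b,(600,300+0),interpolation=2)])
cv2.imwrite("pics/m1.png",im[:,:,::-1])
E
```

```text
t 1.35 tcp [330.9 118.  247.4] rail 93.9 281.2 247.4 F [-0.7  1.2  0.3] grip -0.001994225443264353
turn [-0.0016 -0.0004  0.0008] j [ 0.18 -0.37  1.77 -0.    1.74 -1.31]
-105,0,35 [ 0.5313 -0.4923  0.7063]invalid input
```

View pics/m1.png

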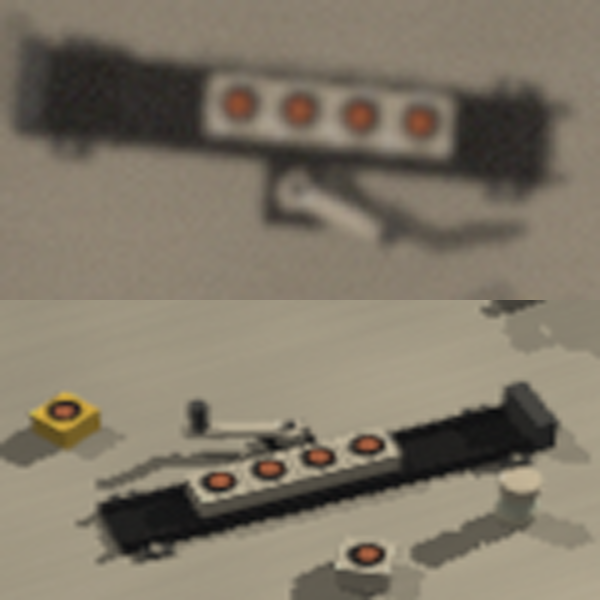

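The call was refused because every row needs "turn", so the picture shows the scene unchanged. I'll resend it.

```bash
python3 -m creep '[{"xyz":[0.04,-0.08,0.12],"turn":[0,0,0]},{"xyz":[0.08,-0.16,0.23],"turn":[0,0,0]},{"xyz":[0.12,-0.23,0.33],"turn":[0,0,0]},{"xyz":[0.16,-0.3,0.43],"turn":[0,0,0]},{"xyz":[0.2,-0.36,0.52],"turn":[0,0,0]},{"xyz":[0.24,-0.43,0.61],"turn":[0,0,0]},{"xyz":[0.294,-0.493,0.706],"turn":[-0.002,0,0]},{"xyz":[0.294,-0.493,0.706],"turn":[-0.002,0,0]},{"xyz":[0.294,-0.493,0.706],"turn":[-0.002,0,0]},{"xyz":[0.294,-0.493,0.706],"turn":[-0.002,0,0]}]'; python3 go.py -105,0,36; python3 - <<'E'
from cell import env
import cv2,pickle
d={n:env.camera(n) for n in("scene","top")};pickle.dump(d,open("cam1.pkl","wb"))
b=d["scene"]["frame"][165:255,190:310]
cv2.imwrite("pics/m2.png",cv2.resize(b,(800,600),interpolation=2)[:,:,::-1])
E
```

```text
t: 2.7
tcp_pos: [596.1, -97.5, 131.2]
eef_rot: [0.707, 0.024, 0.707, -0.025]
force: [0.8, 0.0, 0.4]
grip_width: -0.001
t 2.7 tcp [596.1 -97.5 131.2] rail -100.4 0.1 131.2 F [0.8 0.  0.4] grip -0.001190269564089131
turn [0.0023 0.0001 0.0005] j [-0.26  0.26  1.41 -0.    1.47 -1.76]
-105,0,36 [ 2.381e-01 -1.110e-02  1.000e-04]
```

View pics/m2.png

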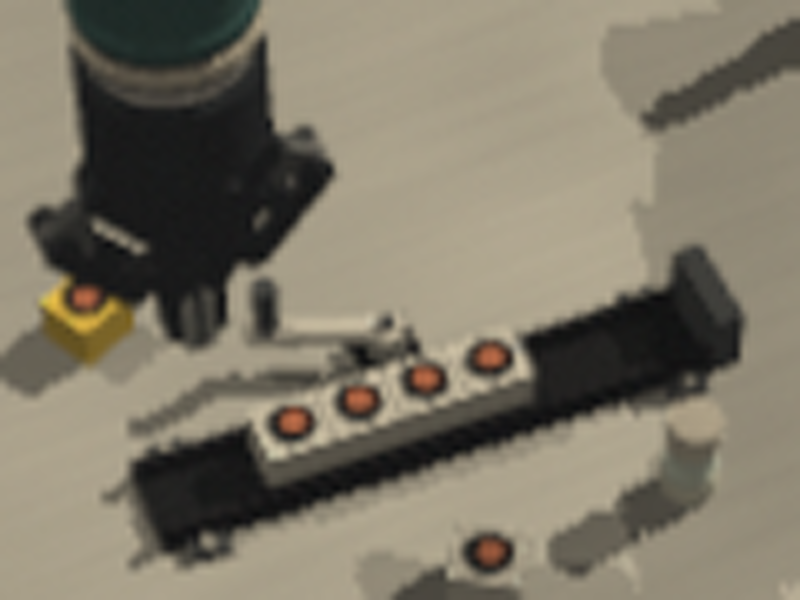

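```bash
python3 -m creep '[{"xyz":[0.08,-0.011,0],"turn":[0.002,0,0]},{"xyz":[0.16,-0.011,0],"turn":[0.002,0,0]},{"xyz":[0.21,-0.011,0],"turn":[0.002,0,0]},{"xyz":[0.238,-0.011,0],"turn":[0.002,0,0]},{"xyz":[0.238,-0.011,0],"turn":[0.002,0,0]},{"xyz":[0.238,-0.011,0],"turn":[0.002,0,0]}]'; python3 go.py -89,0,36 -1,0,36; python3 - <<'E'
from cell import env
import cv2,pickle
d={n:env.camera(n) for n in("scene","top")};pickle.dump(d,open("cam1.pkl","wb"))
b=d["scene"]["frame"][165:255,190:310]
cv2.imwrite("pics/m3.png",cv2.resize(b,(800,600),interpolation=2)[:,:,::-1])
E
```

```text
t: 3.55
tcp_pos: [596.7, -102.7, 37.8]
eef_rot: [0.708, 0.026, 0.705, -0.028]
force: [-0.1, -0.1, -0.0]
grip_width: -0.002
t 3.55 tcp [ 596.7 -102.7   37.8] rail -105.5 -0.9 37.8 F [-0.1 -0.1 -0. ] grip -0.0015984803232106314
turn [0.0002 0.0011 0.0008] j [-0.26  0.33  1.51 -0.    1.3  -1.76]
-89,0,36 [ 0.0043  0.0413 -0.0023]
-1,0,36 [ 0.0038  0.2613 -0.0021]
```

View pics/m3.png

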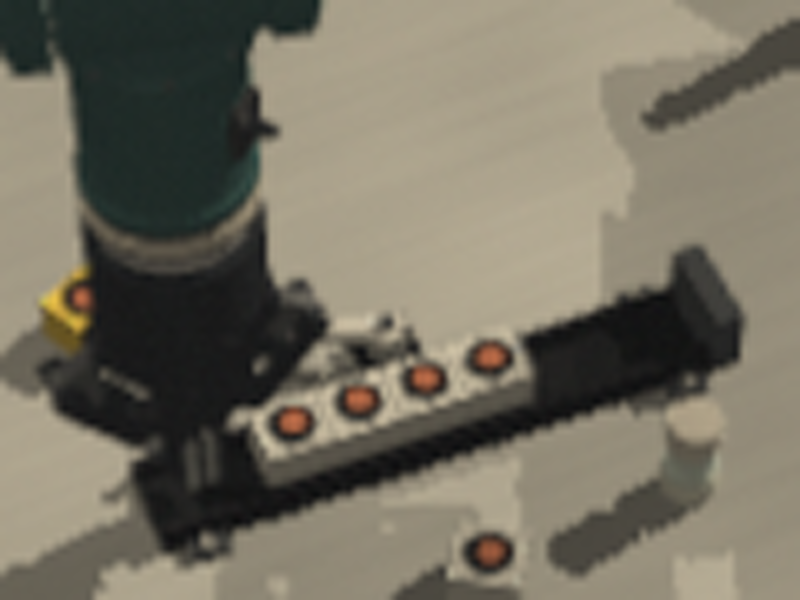

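The closed fingers stand in the channel at (205,485), a little behind the row's rear face at (265,470). I'll push gently.

```bash
python3 -m creep '[{"xyz":[0.001,0.01,-0.001],"turn":[0,0,0]},{"xyz":[0.002,0.02,-0.002],"turn":[0,0,0]},{"xyz":[0.003,0.03,-0.002],"turn":[0,0,0]},{"xyz":[0.003,0.038,-0.002],"turn":[0,0,0]},{"xyz":[0.003,0.046,-0.002],"turn":[0,0,0]},{"xyz":[0.003,0.054,-0.002],"turn":[0,0,0]},{"xyz":[0.003,0.062,-0.002],"turn":[0,0,0]},{"xyz":[0.003,0.07,-0.002],"turn":[0,0,0]},{"xyz":[0.003,0.078,-0.002],"turn":[0,0,0]},{"xyz":[0.003,0.086,-0.002],"turn":[0,0,0]}]'
python3 go.py -1,0,36
cat > spec.py <<'E'
from cell import env
from h import *
c0=np.array([603.1,-8.4,0]);ex=np.array([.0775,.997,0]);ey=np.array([-.997,.0775,0])
for n in("scene","top"):
    c=env.camera(n);hsv=cv2.cvtColor(c["frame"],cv2.COLOR_RGB2HSV)
    m=((hsv[...,0]<14)|(hsv[...,0]>168))&(hsv[...,1]>90)&(hsv[...,2]<240)
    k,l,st,ce=cv2.connectedComponentsWithStats(m.astype(np.uint8))
    for i in range(1,k):
        if 3<st[i,4]<80 and 150<ce[i][0]<350 and 120<ce[i][1]<260:
            w=onz(c,ce[i],35)-c0;print(n,st[i,4],"rail",(w@ex-11).round(1),(w@ey).round(1))
E
python3 spec.py
```

```text
t: 4.9
tcp_pos: [598.6, -68.2, 36.4]
eef_rot: [0.708, 0.026, 0.705, -0.028]
force: [0.2, -1.6, -1.2]
grip_width: 0.001
t 4.9 tcp [598.6 -68.2  36.4] rail -71.0 -0.1 36.4 F [ 0.2 -1.6 -1.2] grip 0.001358768188416811
turn [0.0002 0.0011 0.0008] j [-0.21  0.33  1.52 -0.    1.29 -1.7 ]
-1,0,36 [ 0.0006  0.1751 -0.0002]
scene 14 rail -122.1 103.8
scene 16 rail 55.4 -0.9
scene 16 rail 23.1 -0.7
scene 16 rail -9.1 0.4
scene 17 rail -40.4 -0.1
scene 17 rail -6.0 -98.8
top 16 rail -3.7 -91.9
top 18 rail 55.7 -0.2
top 17 rail 23.2 0.4
top 20 rail -9.2 0.0
```

```bash
python3 -m creep '[{"xyz":[0,0.008,0],"turn":[0,0,0]},{"xyz":[0,0.016,0],"turn":[0,0,0]},{"xyz":[0,0.024,0],"turn":[0,0,0]},{"xyz":[0,0.032,0],"turn":[0,0,0]},{"xyz":[0,0.04,0],"turn":[0,0,0]},{"xyz":[0,0.048,0],"turn":[0,0,0]},{"xyz":[0,0.056,0],"turn":[0,0,0]},{"xyz":[0,0.064,0],"turn":[0,0,0]},{"xyz":[0,0.072,0],"turn":[0,0,0]},{"xyz":[0,0.08,0],"turn":[0,0,0]}]'
python3 -m creep '[{"xyz":[0,0.008,0],"turn":[0,0,0]},{"xyz":[0,0.016,0],"turn":[0,0,0]},{"xyz":[0,0.024,0],"turn":[0,0,0]},{"xyz":[0,0.032,0],"turn":[0,0,0]},{"xyz":[0,0.04,0],"turn":[0,0,0]},{"xyz":[0,0.048,0],"turn":[0,0,0]},{"xyz":[0,0.054,0],"turn":[0,0,0]},{"xyz":[0,0.06,0],"turn":[0,0,0]},{"xyz":[0,0.066,0],"turn":[0,0,0]},{"xyz":[0,0.07,0],"turn":[0,0,0]}]'
python3 go.py -1,0,36; python3 spec.py
```

```text
t: 6.25
tcp_pos: [601.0, -35.7, 36.4]
eef_rot: [0.708, 0.026, 0.705, -0.028]
force: [0.2, -2.1, -0.2]
grip_width: 0.002
t: 7.5
tcp_pos: [603.2, -7.7, 36.3]
eef_rot: [0.708, 0.026, 0.705, -0.028]
force: [0.6, -3.1, 0.3]
grip_width: -0.003
t 7.5 tcp [603.2  -7.7  36.3] rail -10.3 -0.1 36.3 F [ 0.6 -3.1  0.3] grip -0.002555728905047389
turn [0.0003 0.0011 0.0006] j [-0.11  0.33  1.52 -0.    1.29 -1.6 ]
-1,0,36 [ 0.0008  0.0232 -0.0001]
scene 15 rail -121.5 103.6
scene 17 rail 115.9 -1.2
scene 17 rail 83.3 -0.4
scene 17 rail 52.3 -0.8
scene 17 rail 19.8 0.3
scene 17 rail -6.0 -98.8
top 17 rail 115.4 -0.6
top 17 rail 83.4 0.1
top 15 rail 52.0 1.0
top 10 rail -120.5 109.7
```

About 8.5 mm remain. I'll go on in 1 mm steps and watch the force.

```bash
python3 -m creep '[{"xyz":[0,0.004,0],"turn":[0,0,0]},{"xyz":[0,0.008,0],"turn":[0,0,0]},{"xyz":[0,0.011,0],"turn":[0,0,0]},{"xyz":[0,0.014,0],"turn":[0,0,0]},{"xyz":[0,0.017,0],"turn":[0,0,0]},{"xyz":[0,0.019,0],"turn":[0,0,0]},{"xyz":[0,0.021,0],"turn":[0,0,0]},{"xyz":[0,0.021,0],"turn":[0,0,0]}]'
python3 go.py; python3 spec.py
```

```text
t: 8.6
tcp_pos: [603.8, 0.5, 36.4]
eef_rot: [0.708, 0.026, 0.705, -0.028]
force: [-1.0, -4.5, 1.2]
grip_width: 0.005
t 8.6 tcp [6.038e+02 5.000e-01 3.640e+01] rail -2.1 -0.1 36.4 F [-1.  -4.5  1.2] grip 0.005075522259830407
turn [0.0003 0.0011 0.0007] j [-0.09  0.33  1.51 -0.    1.29 -1.59]
scene 15 rail -121.5 103.6
scene 16 rail 123.5 -0.4
scene 18 rail 92.7 -1.1
scene 18 rail 59.7 0.0
scene 14 rail 28.4 0.3
scene 18 rail -5.6 -98.9
top 18 rail 123.8 0.3
top 21 rail 91.4 -0.2
top 15 rail 60.5 1.0
top 14 rail -118.9 110.1
```

```bash
python3 -m creep '[{"xyz":[0,0.002,0],"turn":[0,0,0]},{"xyz":[0,0.004,0],"turn":[0,0,0]},{"xyz":[0,0.004,0],"turn":[0,0,0]}]'
python3 -m creep '[{"xyz":[0,0.002,0],"turn":[0,0,0]},{"xyz":[0,0.004,0],"turn":[0,0,0]},{"xyz":[0,0.004,0],"turn":[0,0,0]}]'
python3 go.py; python3 spec.py
```

```text
t: 9.07
tcp_pos: [603.9, 0.6, 36.4]
eef_rot: [0.708, 0.025, 0.705, -0.029]
force: [-1.3, -7.0, 0.5]
grip_width: 0.001
t: 9.45
tcp_pos: [603.9, 0.6, 36.5]
eef_rot: [0.708, 0.025, 0.706, -0.03]
force: [-0.9, -7.2, 0.8]
grip_width: 0.0
t 9.45 tcp [6.039e+02 6.000e-01 3.650e+01] rail -1.9 -0.1 36.5 F [-0.9 -7.2  0.8] grip 0.00040019061545510943
turn [0.0001 0.0011 0.0025] j [-0.09  0.33  1.51 -0.01  1.29 -1.58]
scene 15 rail -121.5 103.6
scene 16 rail 123.5 -0.4
scene 17 rail 92.5 -0.7
scene 17 rail 60.2 0.1
scene 15 rail 28.9 0.1
scene 17 rail -6.0 -98.8
top 18 rail 123.8 0.3
top 21 rail 91.4 -0.2
top 16 rail 60.8 0.7
top 14 rail -118.9 110.1
```

Commanded 3 mm further, the TCP stayed put at 7 N, and both views put the holders at 124/92/60/28, so the row is home. Next I'll back off, lift, and go to the outside of the post.

```bash
python3 -m creep '[{"xyz":[0,-0.012,0],"turn":[0,0,0]},{"xyz":[0,-0.025,0],"turn":[0,0,0]},{"xyz":[0,-0.03,0],"turn":[0,0,0]},{"xyz":[-0.1,-0.03,0],"turn":[0,0,0]},{"xyz":[-0.19,-0.03,0],"turn":[0,0,0]},{"xyz":[-0.19,-0.03,0],"turn":[0,0,0]}]'
python3 spec.py; python3 go.py -32,94,112 -32,94,50
```

```text
t: 10.3
tcp_pos: [605.3, -10.6, 117.0]
eef_rot: [0.711, 0.025, 0.702, -0.03]
force: [1.0, -0.6, 0.9]
grip_width: 0.003
scene 15 rail -121.5 103.6
scene 16 rail 123.5 -0.4
scene 17 rail 92.5 -0.7
scene 18 rail 59.7 0.0
scene 15 rail 28.9 0.1
scene 17 rail -6.0 -98.8
top 18 rail 123.8 0.3
top 20 rail 91.7 0.0
top 20 rail 59.4 -0.1
t 10.4 tcp [602.7 -10.4 112.5] rail -13.1 0.2 112.5 F [-0.8  0.6 -0.1] grip -0.0024351124120177287
turn [0.0002 0.0011 0.0023] j [-0.11  0.26  1.44 -0.01  1.43 -1.6 ]
-32,94,112 [ 0.0008 -0.0472 -0.2345]
-32,94,50 [ 0.1558 -0.0461 -0.2351]
```

```bash
python3 -m creep '[{"xyz":[0,-0.02,-0.1],"turn":[0,0,0]},{"xyz":[0,-0.046,-0.2],"turn":[0,0.001,0.002]},{"xyz":[0,-0.047,-0.235],"turn":[0,0.001,0.002]},{"xyz":[0.03,-0.047,-0.235],"turn":[0,0.001,0.002]},{"xyz":[0.09,-0.046,-0.235],"turn":[0,0.001,0.002]},{"xyz":[0.154,-0.046,-0.235],"turn":[0,0.001,0.002]},{"xyz":[0.154,-0.046,-0.235],"turn":[0,0.001,0.002]}]'
python3 - <<'E'
from cell import env
import cv2,pickle
d={n:env.camera(n) for n in("scene","top")};pickle.dump(d,open("cam2.pkl","wb"))
b=d["scene"]["frame"][165:255,190:310]
cv2.imwrite("pics/m4.png",cv2.resize(b,(800,600),interpolation=2)[:,:,::-1])
E
cat > arc.py <<'E'
# usage: th0 th1 n s : finger-centre waypoints behind the post
import sys,numpy as np
th0,th1,n,s=map(float,sys.argv[1:5]);a=[]
for th in np.linspace(th0,th1,int(n)):
    f=np.pi-.5+th;p=np.array([3,42])+55*np.array([np.cos(f),np.sin(f)])-s*np.array([-np.sin(f),np.cos(f)])
    a.append(f"{p[0]:.1f},{p[1]:.1f},50")
print(" ".join(a))
E
python3 go.py $(python3 arc.py 0 0.7 10 22)
```

```text
t: 11.28
tcp_pos: [506.4, -21.4, 47.3]
eef_rot: [0.704, 0.027, 0.709, -0.027]
force: [0.4, -0.1, -0.6]
grip_width: 0.001
t 11.38 tcp [508.5 -21.8  50.4] rail -31.7 93.3 50.4 F [-0.5 -0.1 -1.2] grip 0.0014187794314879292
turn [0.0002 0.     0.0002] j [-0.15  0.12  1.74 -0.    1.28 -1.65]
-34.7,87.7,50 [ 0.001  -0.0074  0.014 ]
-38.2,84.6,50 [ 0.001  -0.0162  0.0217]
-41.3,81.3,50 [ 0.001  -0.0239  0.03  ]
-44.3,77.7,50 [ 0.001  -0.0314  0.039 ]
-46.9,73.9,50 [ 0.001  -0.038   0.0485]
-49.2,70.0,50 [ 0.001  -0.0437  0.0582]
-51.2,65.8,50 [ 0.001  -0.0487  0.0687]
-52.9,61.5,50 [ 0.001  -0.053   0.0795]
-54.3,57.1,50 [ 0.001  -0.0565  0.0905]
-55.3,52.6,50 [ 0.001  -0.059   0.1017]
```

View pics/m4.png

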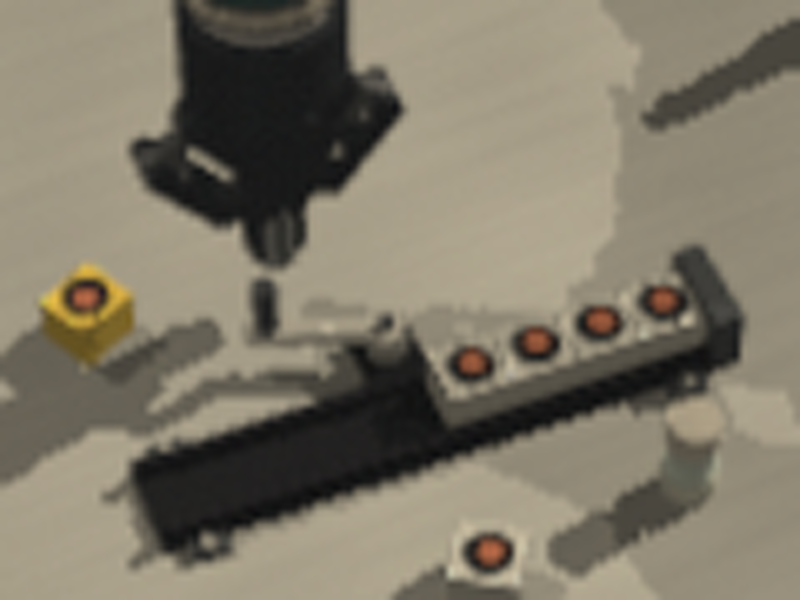

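The row is home against the stop plate. The fingers, with tips at (275,268), stand just outside the post at (263,285), so I'll push along the arc.

```bash
python3 -m creep '[{"xyz":[0.001,-0.007,0.014],"turn":[0,0,0]},{"xyz":[0.001,-0.016,0.022],"turn":[0,0,0]},{"xyz":[0.001,-0.024,0.03],"turn":[0,0,0]},{"xyz":[0.001,-0.031,0.039],"turn":[0,0,0]},{"xyz":[0.001,-0.038,0.048],"turn":[0,0,0]},{"xyz":[0.001,-0.044,0.058],"turn":[0,0,0]},{"xyz":[0.001,-0.049,0.069],"turn":[0,0,0]},{"xyz":[0.001,-0.053,0.079],"turn":[0,0,0]},{"xyz":[0.001,-0.056,0.09],"turn":[0,0,0]},{"xyz":[0.001,-0.059,0.102],"turn":[0,0,0]}]'
python3 - <<'E'
from cell import env
import cv2
b=env.camera("scene")["frame"][165:255,190:310]
cv2.imwrite("pics/m5.png",cv2.resize(b,(800,600),interpolation=2)[:,:,::-1])
E
python3 go.py $(python3 arc.py 0.77 1.4 10 22)
```

```text
t: 12.62
tcp_pos: [547.5, -48.5, 49.9]
eef_rot: [0.707, 0.027, 0.707, -0.027]
force: [-1.0, 1.1, -0.6]
grip_width: -0.005
t 12.68 tcp [548.2 -48.8  50.1] rail -55.5 51.6 50.1 F [ 0.   1.2 -0.5] grip -0.0024548373169644465
turn [0.0002 0.0003 0.0003] j [-0.19  0.21  1.64 -0.    1.29 -1.68]
-55.9,48.5,50 [ 0.0002 -0.0009  0.0077]
-56.2,44.4,50 [ 0.0002 -0.0017  0.018 ]
-56.2,40.3,50 [ 0.0002 -0.0017  0.0282]
-55.9,36.1,50 [ 0.0002 -0.0009  0.0387]
-55.4,32.0,50 [0.0002 0.0003 0.049 ]
-54.5,27.9,50 [0.0002 0.0026 0.0592]
-53.4,24.0,50 [0.0002 0.0053 0.069 ]
-52.0,20.1,50 [0.0002 0.0088 0.0787]
-50.4,16.3,50 [0.0002 0.0128 0.0882]
-48.4,12.6,50 [0.0002 0.0178 0.0975]
```

View pics/m5.png

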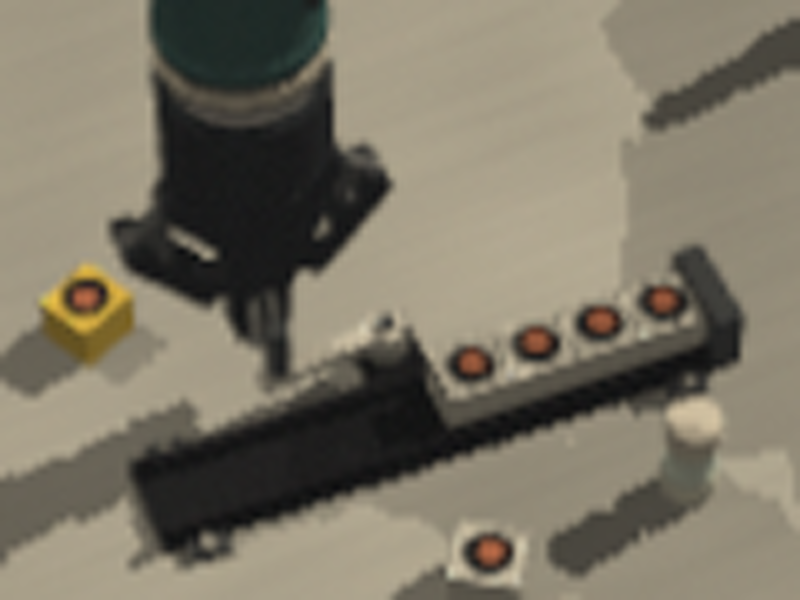

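The keeper is turning: the post is at (278,365), ahead of the fingers, and the row is unchanged. Continuing the arc.

```bash
python3 -m creep '[{"xyz":[0,-0.001,0.008],"turn":[0,0,0]},{"xyz":[0,-0.002,0.018],"turn":[0,0,0]},{"xyz":[0,-0.002,0.028],"turn":[0,0,0]},{"xyz":[0,-0.001,0.039],"turn":[0,0,0]},{"xyz":[0,0,0.049],"turn":[0,0,0]},{"xyz":[0,0.003,0.059],"turn":[0,0,0]},{"xyz":[0,0.005,0.069],"turn":[0,0,0]},{"xyz":[0,0.009,0.079],"turn":[0,0,0]},{"xyz":[0,0.013,0.088],"turn":[0,0,0]},{"xyz":[0,0.018,0.098],"turn":[0,0,0]}]'
python3 - <<'E'
from cell import env
import cv2
b=env.camera("scene")["frame"][165:255,190:310]
cv2.imwrite("pics/m6.png",cv2.resize(b,(800,600),interpolation=2)[:,:,::-1])
E
python3 go.py $(python3 arc.py 1.47 2.07 9 21)
```

```text
t: 13.92
tcp_pos: [587.5, -43.9, 50.0]
eef_rot: [0.706, 0.027, 0.707, -0.027]
force: [-2.8, 2.7, 1.9]
grip_width: -0.001
t 13.97 tcp [587.9 -43.5  50.1] rail -47.2 12.4 50.1 F [-3.2  2.6  2. ] grip 0.0007727343301507103
turn [ 0.0004 -0.0001 -0.0002] j [-0.17  0.29  1.54  0.    1.31 -1.66]
-45.4,8.5,50 [0.0001 0.0045 0.0098]
-42.8,5.0,50 [0.0001 0.011  0.0185]
-39.9,1.6,50 [0.0001 0.0182 0.027 ]
-36.7,-1.5,50 [0.0001 0.0262 0.0348]
-33.4,-4.3,50 [0.0002 0.0345 0.0418]
-29.8,-6.9,50 [0.0002 0.0435 0.0483]
-26.0,-9.2,50 [0.0002 0.053  0.0541]
-22.1,-11.3,50 [0.0002 0.0627 0.0593]
-18.0,-13.0,50 [0.0002 0.0729 0.0636]
```

View pics/m6.png

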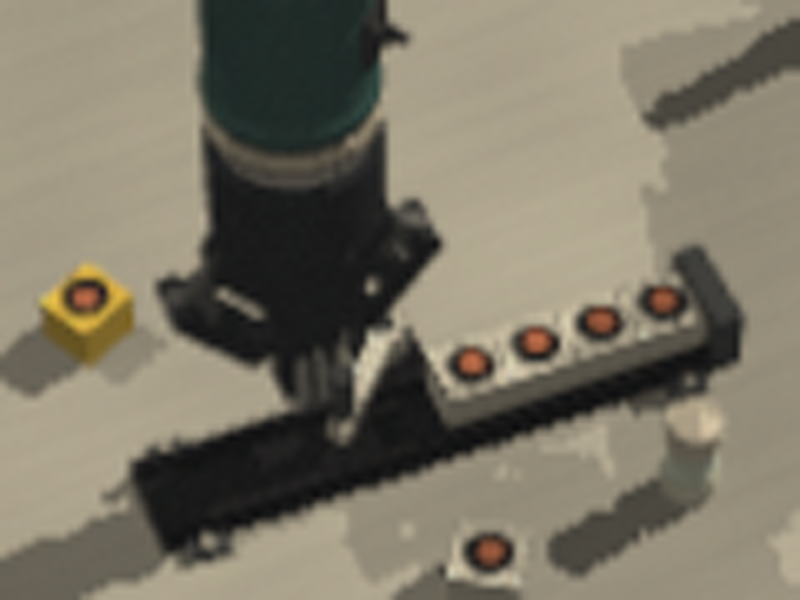

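The keeper is past halfway: its bar runs from (390,335) to (345,430), with the fingers behind it. Finishing the arc.

```bash
python3 -m creep '[{"xyz":[0,0.005,0.01],"turn":[0,0,0]},{"xyz":[0,0.011,0.018],"turn":[0,0,0]},{"xyz":[0,0.018,0.027],"turn":[0,0,0]},{"xyz":[0,0.026,0.035],"turn":[0,0,0]},{"xyz":[0,0.034,0.042],"turn":[0,0,0]},{"xyz":[0,0.043,0.048],"turn":[0,0,0]},{"xyz":[0,0.053,0.054],"turn":[0,0,0]},{"xyz":[0,0.062,0.059],"turn":[0,0,0]},{"xyz":[0,0.07,0.062],"turn":[0,0,0]},{"xyz":[0,0.073,0.064],"turn":[0,0,0]}]'
python3 -m creep '[{"xyz":[0,0.002,0],"turn":[0,0,0]},{"xyz":[0,0.004,0],"turn":[0,0,0]},{"xyz":[0,0.004,0],"turn":[0,0,0]}]'
python3 -m creep '[{"xyz":[0,0.003,0],"turn":[0,0,0]},{"xyz":[0,0.006,0],"turn":[0,0,0]},{"xyz":[0,0.006,0],"turn":[0,0,0]}]'
python3 go.py;python3 spec.py
```

```text
t: 15.22
tcp_pos: [615.8, -16.1, 50.0]
eef_rot: [0.707, 0.027, 0.707, -0.027]
force: [-0.7, -1.1, 1.0]
grip_width: -0.002
t: 15.6
tcp_pos: [615.9, -15.5, 50.1]
eef_rot: [0.707, 0.027, 0.707, -0.027]
force: [-0.6, -4.3, -1.3]
grip_width: 0.001
t: 15.98
tcp_pos: [615.9, -15.3, 50.1]
eef_rot: [0.706, 0.026, 0.707, -0.029]
force: [-1.3, -8.0, -0.0]
grip_width: 0.0
t 15.97 tcp [615.9 -15.3  50.1] rail -16.8 -13.3 50.1 F [-1.3 -8.  -0. ] grip 0.00039648903036149325
turn [ 0.0001 -0.      0.0015] j [-0.11  0.35  1.47 -0.    1.33 -1.61]
scene 14 rail -122.1 103.8
scene 16 rail 123.5 -0.4
scene 17 rail 92.5 -0.7
scene 17 rail 60.2 0.1
scene 16 rail 28.7 0.6
scene 17 rail -6.0 -98.8
top 18 rail 123.8 0.3
top 19 rail 91.5 0.0
top 20 rail 59.6 0.1
```

The keeper is against its limit: the fingers stalled at 8 N at rail x = -16.8, where a shut post calls for about -17.5. I'll back off and lift clear.

```bash
python3 -m creep '[{"xyz":[0,-0.015,0],"turn":[0,0,0]},{"xyz":[0,-0.03,0],"turn":[0,0,0]},{"xyz":[0,-0.04,0],"turn":[0,0,0]},{"xyz":[-0.12,-0.04,0],"turn":[0,0,0]},{"xyz":[-0.25,-0.04,0],"turn":[0,0,0]},{"xyz":[-0.3,-0.1,-0.1],"turn":[0,0,0]},{"xyz":[-0.3,-0.15,-0.2],"turn":[0,0,0]},{"xyz":[-0.3,-0.15,-0.25],"turn":[0,0,0]},{"xyz":[-0.3,-0.15,-0.25],"turn":[0,0,0]}]'
python3 spec.py; python3 go.py;python3 - <<'E'
from cell import env
import cv2,pickle,numpy as np
from h import *
d={n:env.camera(n) for n in("scene","top")}
b=d["scene"]["frame"][165:255,190:310]
cv2.imwrite("pics/m7.png",cv2.resize(b,(800,600),interpolation=2)[:,:,::-1])
E
```

```text
t: 17.2
tcp_pos: [510.9, -66.7, 170.8]
eef_rot: [0.707, 0.026, 0.706, -0.029]
force: [-0.1, -0.3, -0.2]
grip_width: 0.004
scene 15 rail -121.5 103.6
scene 16 rail 123.5 -0.4
scene 17 rail 92.5 -0.7
scene 18 rail 59.7 0.0
scene 15 rail 28.9 0.1
scene 18 rail -5.8 -98.3
top 17 rail -4.1 -91.9
top 18 rail 123.8 0.3
top 15 rail 92.0 0.5
top 21 rail 59.8 -0.2
top 19 rail 27.5 0.3
top 13 rail -119.3 110.4
t 17.3 tcp [512.2 -66.7 170.7] rail -76.1 86.1 170.7 F [ 0.2 -0.1  0.5] grip -0.0018246095461566158
turn [0.0001 0.0004 0.0013] j [-0.24  0.04  1.57 -0.    1.52 -1.73]
```

View pics/m7.png

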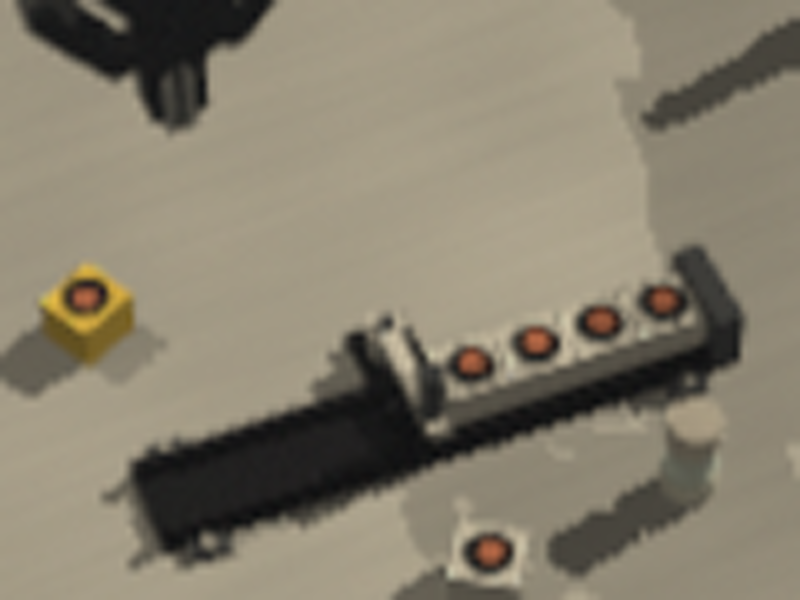

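The bar stands square across the channel, from (390,325) to (435,430), parallel to holder4's rear face. The row is home and closed, the spare, vial and yellow block are where they were, and the arm is clear.

```bash
python3 -c "from cell import env;print(env.sign_off())"
```

```text
the job is handed in; nothing more can be done
None
```

I pushed the row of four home against the stop with the closed fingers, then swung the keeper shut behind it, and handed the job in. The robot's clock read 17.3 s of the 42 s allowed, and sign-off gave no verdict.

- **Row:** the last look, from both cameras, put the holders at rail x of about 124, 92, 60 and 28 mm, which are their home places. The push had stalled against the stop at about 7 N.
- **Keeper:** I never read its angle directly. The fingers stalled at 8 N within about 1 mm of where a fully shut post should stop them. The last picture shows the bar square across the channel.
- **Bystanders:** the spare measured within about 1 mm of its first reading. The vial and the yellow look-alike look unmoved in the last picture. I did not measure the others again, but the arm stayed well away from them.
- **What disagreed:**
    - The keeper's pivot and post measured 3 to 5 mm off the given geometry, which the width of the fingers covered.
    - The two cameras differ by up to about 7 mm across the rail on objects beside it.
    - One move was refused for missing "turn" entries and sent again.

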